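# Load the decorating turntable and index it five clicks

### The job

Take the top board, and only that one, off the stack and lay it flat in the nest on the blue turntable, letting go of it. Then take the red knob and turn the turntable counter-clockwise (seen from above) by exactly five clicks of its ratchet from where it stands, and finish while still holding the knob there, so that the next segment can be decorated. Leave the other boards in their stack, and leave the sweets, the jar and the tongs alone.

Things in the scene. Friction and masses are not known exactly. Their poses are not given: they have to be found in the camera images.
- board: Top board of the stack: bare brown fibreboard, 150 (its x) x 62 (its y) x 10 mm thick (z), 75 g. Origin at the centre of its underside. Grip it across the 62 mm width, the fingertips no more than about 8 mm below its upper face so that the board below stays.
- spare1: Second board from the top of the stack, same kind and size; stays in the stack.
- spare2: Third board of the stack, stays.
- spare3: Bottom board of the stack, on the bench; stays.
- nest (a point): Centre of the nest, on the turning axis, on the upper face of the blue disc (204 mm across, face 42 mm above the bench). Nest: 158 (x) x 70 (y) mm between white stops 8 mm high, open for 92 mm in the middle of the long sides for fingers; the board lies in it lengthwise along x, either way round, 4 mm play each side. x points to the knob and turns with the table.
- knob: Red upright round knob, 18 mm across, 50 mm tall, on the turntable's steel lever arm (10 mm thick, 26 mm wide), 120 mm from the turning axis along the nest's x. Origin at its foot centre, 42 mm above the bench. It spins easily on its own pin, so the fingers need not turn with the lever.
- turntable (a joint): Angle of the turntable about the vertical through the nest's centre, rad, growing counter-clockwise from above; starts near 0.06, at rest on a tooth. 12 degrees (25 mm at the knob) per click: from rest the push needed at the knob climbs from 1.6 to 4.2 N over 9 degrees, then it clicks and jumps the other 3. Let go between clicks it springs back to the last tooth; it resists turning back.
- sweets: Glass dish, 120 mm across, with sweets, 67 mm high. Leave alone. Origin under its centre.
- jar: Orange jar with a red lid, 72 mm across, 105 mm tall. Leave alone. Origin under its centre.
- tongs: Steel tongs with a red end, 150 mm long (x), 12 mm high, lying on the bench. Leave alone. Origin under their centre.
Not all that is in view belongs to the job. What is shaped like the board but purple is not meant.

How it is judged:
By the outcome, as a careful person would: the job done as asked, in the order asked, and still so for the second after the job is handed in, while the arm keeps its last pose, push and grip.
It also fails if it takes over 72 s, if anything falls off the work surface, if the arm or the gripper's body presses on something with over 40 N, if the wrist force passes 120 N, or if a joint passes its speed limit or range.

### The arm

A 6-joint arm with a two-finger parallel gripper is mounted at the origin on the work surface. World frame = base frame: x ahead of the robot, y to its left, z up, the work surface at z = 0. Lengths are in m, angles in rad, forces in N, time in s.
With the tool pointing down it reaches from about 0.3 to 0.875 m from the base axis. Payload 6.4 kg.
Tool frame: the origin (TCP) lies at the very end of the fingers, on their centre line; the grasp point (between the pads) lies 19 mm behind it (bot.grasp_offset is the distance from the TCP to the grasp point, in m); z points along the fingers, y is the line along which they close (so a half turn about z gives the same grasp; the last joint's range is limited). The gripper opens to 85 mm and grips with 20 to 120 N. Pads are 22 mm wide; open, the fingers measure 114 mm over their backs; the gripper's body (76 mm by 85 mm) begins 54 mm behind the grasp point. The pads swing forward as they close: fully open they stand 13 mm farther back than shut.
Start: joints at [1.007, 0.181, 1.607, -0, 1.354, -0.206], TCP at [0.201, 0.539, 0.231] pointing down, gripper open.
Joint ranges: [-2.99, 2.99], [-0.89, 2.07], [0.3, 2.58], [-1.14, 4.28], [0, 2.63], [-3.12, 3.12]. Speed limits (rad/s): [2.57, 2.57, 3.01, 3.14, 3.14, 3.14].

### API

Orientations are given as [roll, pitch, yaw] about the fixed x, y, z axes, in that order (R = Rz(yaw) Ry(pitch) Rx(roll)).
In Python, from workcell import bot gives the robot as it stands.
- The arm moves only by the tool step_arm, never from a script. Its argument "increments" is a list of rows, each an object with "travel": the shift along the world's x, y, z in cm, a list of three; "yaw": the turn about the world's z in degrees; "claw": the finger opening in cm, from 0 to 8.54. In form: [{"travel": [dx, dy, dz], "yaw": yaw, "claw": claw}, ...]. A call has 1 to 5 rows; each row shifts and turns the commanded pose from where the row before left it; what a row does not reach is not made up. A row lasts 1/10 s, in which the tool goes at most 50 mm and 8.59 degrees, less where a joint would pass 70% of its speed; a pose out of reach is approached as far as the arm can. A call with a gripper value outside its range is refused whole. The fingers move at their own pace and stop on an object; "squeeze" is the grip in N (left out, the last holds). Time passes only in rows, so rows that do not move let the fingers close. It gives the time, the measured TCP pose, the force, the opening and the grip force at its end, in the units of the state.
- bot.sense(): the state, without advancing time (a new reading comes with each control period).
- bot.get_image(name): name is "scene" or "top" or "wrist"; returns a dict with "frame" (420x560x3 uint8, blue, green, red), "depth" (420x560 float32, m along the optical axis (not along the pixel's ray), 0 where there is no reading), "K" (3x3 intrinsics, pixels), "R" (3x3) and "t" (3): a world point X has camera coordinates R X + t; the wrist camera has in their place "hand_eye" (4x4, takes a point from camera to tool coordinates, whose origin is the TCP and whose axes are the flange's). Camera axes: x right, y down, z forward; pixel columns grow to the right and rows downward; lengths in m; the calibration is good to about 2 mm. A picture is of the moment at which its call begins: read the wrist's pose just before it.
- bot.hand_in(): hands the job in; it is judged then, once.
The state is a dict: "time_s": time; "joint_pos": joint angles; "joint_velocities": joint speeds; "joint_efforts": joint torques, N m; "ee_pos": TCP position; "eef_rot": TCP orientation; "force": force on the tool from outside, world axes, zero at the start; "moment": the same for the moment, N m; "gripper_width": finger opening in m; "grip_force": force on a finger pad.
Only numpy, scipy, OpenCV 4.12 (cv2) and the standard library are available. Lean on these libraries where they do the work, as an engineer would, in place of code of your own. Each camera call takes 0.05 s, during which the arm holds its last target. There are 200 camera calls.

## Working session

There is one attempt and no reset: what is moved stays moved. The work goes in short steps, Python scripts to look and compute and a tool call to move; the robot and the scene stay as the last step left them, time stands still between calls to the robot, and variables do not carry over. Pictures are saved under pics/ and viewed, at most 10 in all, crops included, and the job is handed in when it is done.

Besides the shell and the picture viewer there is one more tool, called as a command line: name --argument value ..., lists and objects as JSON in quotes. step_arm: Moves the arm, as the interface text tells. Its arguments: {"type":"object","properties":{"increments":{"type":"array","items":{"type":"object","properties":{"travel":{"type":"array","items":{"type":"number"}},"yaw":{"type":"number"},"claw":{"type":"number"}}}},"squeeze":{"type":"number"}},"required":["increments"]}

```bash
mkdir -p pics; cat > h.py <<'E'
import numpy as np, cv2
from workcell import bot
def grab(n):
    s=bot.sense(); im=bot.get_image(n)
    if n=='wrist':
        from scipy.spatial.transform import Rotation as Ro
        T=np.eye(4);T[:3,:3]=Ro.from_euler('xyz',s['eef_rot']).as_matrix();T[:3,3]=s['ee_pos']
        M=T@im['hand_eye'];im['R']=M[:3,:3].T;im['t']=-M[:3,:3].T@M[:3,3]
    return im
def ray(im,px,z):
    px=np.atleast_2d(np.array(px,float))
    d=np.c_[px,np.ones(len(px))]@np.linalg.inv(im['K']).T@im['R']
    c=-im['R'].T@im['t']
    return c+d*((z-c[2])/d[:,2])[:,None]
def cloud(im):
    v,u=np.mgrid[:420,:560]; d=im['depth']
    p=np.stack([u*d,v*d,d],-1)@np.linalg.inv(im['K']).T
    w=(p-im['t'])@im['R']; w[d==0]=np.nan
    return w
E
python3 - <<'E'
from h import *
for n in('top','scene'):
    im=grab(n); cv2.imwrite(f'pics/{n}0.png',im['frame'])
    np.savez(f'{n}0.npz',**{k:im[k] for k in('frame','depth','K','R','t')})
print(bot.sense())
E
```

```text
{'time_s': 0.1, 'joint_pos': array([ 1.00664609e+00,  1.81492486e-01,  1.60793414e+00,  1.16846163e-07,
        1.35381734e+00, -2.06289820e-01]), 'joint_velocities': array([ 0.00227063, -0.000366  , -0.00228807, -0.00055772, -0.00075528,
        0.00051513]), 'joint_efforts': array([ 8.44434944e-04, -4.45877230e+01, -3.52238345e+01, -3.50293567e-04,
        4.19135540e-03,  1.85831630e-05]), 'ee_pos': array([0.20110154, 0.53813476, 0.23044716]), 'eef_rot': array([-3.13997638e+00, -3.38348437e-04,  2.78373193e+00]), 'force': array([0.78026082, 0.54361329, 0.34402832]), 'moment': array([ 0.01001999,  0.01093598, -0.0196276 ]), 'grip_force': 0.0, 'gripper_width': 0.08534376114601237}
```

View pics/top0.png

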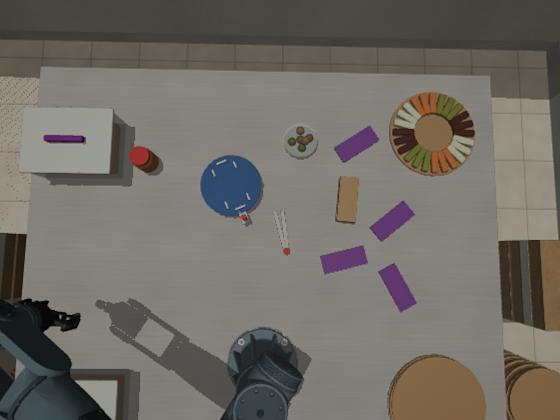

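View pics/scene0.png

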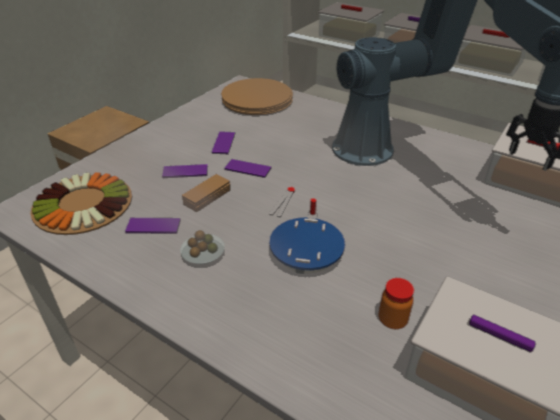

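Top view: the only brown board-shaped thing is the stack at (347,200). The purple ones at (356,144), (392,221), (344,260) and (397,287) are decoys. The blue disc is at (231,185), the knob at (244,218), the tongs at (283,232), the sweets at (300,140) and the jar at (144,158). Next I measure these and take an enlarged crop.

```bash
python3 - <<'E'
from h import *
out=[]
for n in('top','scene'):
    im=dict(np.load(f'{n}0.npz')); f=im['frame']; hsv=cv2.cvtColor(f,cv2.COLOR_BGR2HSV); w=cloud(im)
    print(n,'cam',-im['R'].T@im['t'])
    H,S,V=[hsv[...,i].astype(int) for i in range(3)]
    print('pix stack/disc/knob', [hsv[p] for p in ([(200,347),(185,231),(218,244)] if n=='top' else [(188,207),(245,310),(207,313)])])
    def big(m,x0,x1,y0,y1):
        k=np.zeros((420,560),np.uint8);k[y0:y1,x0:x1]=1
        m=(m.astype(np.uint8)&k); c,_=cv2.findContours(m,cv2.RETR_EXTERNAL,cv2.CHAIN_APPROX_NONE)
        return max(c,key=cv2.contourArea)
    br=(H>5)&(H<22)&(S>70)
    bl=(H>95)&(H<120)&(S>120); rd=((H<6)|(H>172))&(S>150)
    if n=='top':
        c=big(br,320,375,165,235); P=ray(im,c[:,0],.040)[:,:2]
        r=cv2.minAreaRect((P*1000).astype(np.float32)); print('stack',r, 'z',np.nanmedian(w[190:210,342:352,2]))
        c=big(bl,190,275,140,230); P=ray(im,c[:,0],.042)[:,:2]
        print('disc',cv2.minEnclosingCircle((P*1000).astype(np.float32)),cv2.fitEllipse((P*1000).astype(np.float32)),'z',np.nanmedian(w[180:190,226:236,2]))
        c=big(rd,232,258,205,230); print('knob',c[:,0].mean(0),ray(im,c[:,0].mean(0),.092), np.nanmin(w[212:224,240:250,2]),np.nanmax(w[212:224,240:250,2]))
        cr=f[120:260,200:400]
    else:
        c=big(br,170,245,165,220);
        c=big(bl,255,360,205,285); P=ray(im,c[:,0],.042)[:,:2]
        print('disc',cv2.fitEllipse((P*1000).astype(np.float32)))
        c=big(rd,300,325,190,225); print('knob',cv2.boundingRect(c),ray(im,c[:,0].mean(0),.07))
        cr=f[130:270,150:350]
    out.append(cv2.resize(cr,None,fx=3,fy=2*1.0*1.5,interpolation=cv2.INTER_CUBIC)[:300+120])
cv2.imwrite('pics/crop1.png',cv2.resize(out[0],(600,420)))
E
```

```text
top cam [ 0.37724233 -0.01084066  1.33088447]
pix stack/disc/knob [array([ 16, 106, 137], dtype=uint8), array([107, 144, 110], dtype=uint8), array([  1, 169, 152], dtype=uint8)]
stack ((541.1703491210938, -274.6955871582031), (65.15357208251953, 151.64105224609375), 84.72290802001953) z 0.040788366858719644
disc ((582.7794799804688, 113.67340850830078), 100.35600280761719) ((582.9299926757812, 113.78616333007812), (195.87562561035156, 196.22898864746094), 5.8835649490356445) z 0.04259610058013473
knob [243.58333333 217.        ] [[0.47153761 0.06494817 0.092     ]] -0.006497334742472354 0.09804200775476919
scene cam [1.42135572 0.58844222 0.90412402]
pix stack/disc/knob [array([ 15, 119, 141], dtype=uint8), array([107, 165, 111], dtype=uint8), array([  1, 210,  85], dtype=uint8)]
disc ((585.0097045898438, 117.56764221191406), (188.3904571533203, 197.92987060546875), 0.9824078679084778)
knob (311, 199, 5, 15) [[0.4721489  0.06605795 0.07      ]]
```

View pics/crop1.png

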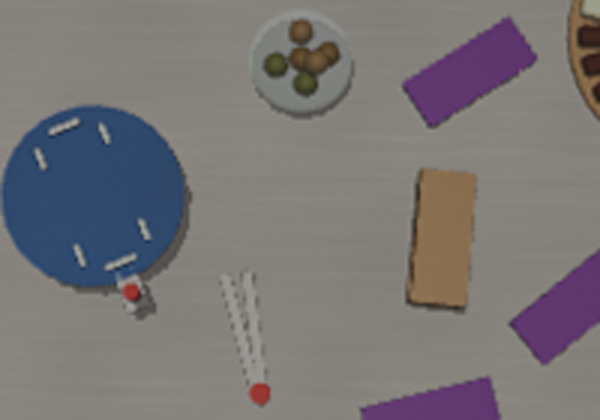

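The crop shows the brown stack (side faces visible on its left), the disc with nest stops, the knob at the end of the lever and the tongs. It confirms the brown stack as the target. Knob-to-axis distance measures 121 mm against 120 given, and the top face is at 40.8 mm. I'm moving above the stack.

step_arm --increments '[{"travel": [1.7, -4.05, 0], "yaw": 4}, {"travel": [1.7, -4.05, 0], "yaw": 4}, {"travel": [1.7, -4.05, 0], "yaw": 4}, {"travel": [1.7, -4.05, 0], "yaw": 4}, {"travel": [1.7, -4.05, 0], "yaw": 0}]'

```text
$.increments[0]: bad value
```

step_arm --increments '[{"travel": [1.7, -4.05, 0]}, {"travel": [1.7, -4.05, 0]}, {"travel": [1.7, -4.05, 0]}, {"travel": [1.7, -4.05, 0]}, {"travel": [1.7, -4.05, 0]}]'

```text
$.increments[0]: bad value
```

step_arm --increments '[{"travel": [1.7, -4.05, 0]}, {"travel": [1.7, -4.05, 0]}, {"travel": [1.7, -4.05, 0]}, {"travel": [1.7, -4.05, 0]}, {"travel": [1.7, -4.05, 0]}]'

```text
$.increments[0]: bad value
```

step_arm --increments '[{"travel": [1.7, -4.05, 0]}, {"travel": [1.7, -4.05, 0]}, {"travel": [1.7, -4.05, 0]}, {"travel": [1.7, -4.05, 0]}, {"travel": [0, 0, 0]}]'

```text
$.increments[0]: bad value
```

step_arm --increments '[{"travel": [1.7, -4.05, 0], "yaw": 4, "claw": 8.5}, {"travel": [1.7, -4.05, 0], "yaw": 4, "claw": 8.5}, {"travel": [1.7, -4.05, 0], "yaw": 4, "claw": 8.5}, {"travel": [1.7, -4.05, 0], "yaw": 4, "claw": 8.5}, {"travel": [1.7, -4.05, 0], "yaw": 0, "claw": 8.5}]'

```text
time_s: 0.6
ee_pos: [0.2864, 0.3344, 0.2309]
eef_rot: [-3.141, -0.0, 3.066]
force: [1.7, -0.6, 0.8]
gripper_width: 0.0847
grip_force: 0.0
```

step_arm --increments '[{"travel": [1.7, -4.05, 0], "yaw": 0, "claw": 8.5}, {"travel": [1.7, -4.05, 0], "yaw": 0, "claw": 8.5}, {"travel": [1.7, -4.05, 0], "yaw": 0, "claw": 8.5}, {"travel": [1.7, -4.05, 0], "yaw": 0, "claw": 8.5}, {"travel": [1.7, -4.05, 0], "yaw": 0, "claw": 8.5}]'

```text
time_s: 1.1
ee_pos: [0.3715, 0.1319, 0.2312]
eef_rot: [3.141, 0.0, 3.063]
force: [1.0, -0.3, -0.1]
gripper_width: 0.0852
grip_force: 0.0
```

step_arm --increments '[{"travel": [1.7, -4.05, 0], "yaw": 0, "claw": 8.5}, {"travel": [1.7, -4.05, 0], "yaw": 0, "claw": 8.5}, {"travel": [1.7, -4.05, 0], "yaw": 0, "claw": 8.5}, {"travel": [1.7, -4.05, 0], "yaw": 0, "claw": 8.5}, {"travel": [1.7, -4.05, 0], "yaw": 0, "claw": 8.5}]'

```text
time_s: 1.6
ee_pos: [0.4565, -0.0707, 0.231]
eef_rot: [3.141, -0.0, 3.063]
force: [0.7, 0.9, -0.3]
gripper_width: 0.0849
grip_force: 0.0
```

step_arm --increments '[{"travel": [1.7, -4.05, 0], "yaw": 0, "claw": 8.5}, {"travel": [1.7, -4.05, 0], "yaw": 0, "claw": 8.5}, {"travel": [1.7, -4.05, 0], "yaw": 0, "claw": 8.5}, {"travel": [1.7, -4.05, 0], "yaw": 0, "claw": 8.5}, {"travel": [1.0, -2, 0], "yaw": 0, "claw": 8.5}]'

```text
time_s: 2.1
ee_pos: [0.5347, -0.2542, 0.2306]
eef_rot: [-3.141, -0.0, 3.061]
force: [0.7, 0.1, 0.8]
gripper_width: 0.0847
grip_force: 0.0
```

step_arm --increments '[{"travel": [0, 0, 0], "yaw": 0, "claw": 8.5}, {"travel": [0, 0, 0], "yaw": 0, "claw": 8.5}]'

```text
time_s: 2.3
ee_pos: [0.5339, -0.2507, 0.2304]
eef_rot: [3.14, -0.002, 3.062]
force: [-1.1, -0.7, 0.9]
gripper_width: 0.0847
grip_force: 0.0
```

```bash
python3 - <<'E'
from h import *
im=grab('wrist'); s=bot.sense(); print(s['ee_pos'],s['eef_rot'],s['force'])
print(im['hand_eye'].round(3))
np.savez('w1.npz',**{k:im[k] for k in('frame','depth','K','R','t')})
cv2.imwrite('pics/w1.png',im['frame'])
f=im['frame'];hsv=cv2.cvtColor(f,cv2.COLOR_BGR2HSV);w=cloud(im)
H,S,V=[hsv[...,i].astype(int) for i in range(3)]
m=((H>5)&(H<22)&(S>70)&(abs(w[...,2]-.04)<.005)).astype(np.uint8)
c=max(cv2.findContours(m,0,1)[0],key=cv2.contourArea)
print(cv2.boundingRect(c),np.nanmedian(w[m>0][:,2]))
P=ray(im,c[:,0],.04)[:,:2]*1000
print(cv2.minAreaRect(P.astype(np.float32)))
E
```

```text
[ 0.53382047 -0.25001411  0.23060577] [ 3.14044291e+00 -1.38164657e-03  3.06322478e+00] [-0.43384943  0.17376107  0.69748764]
[[-0.001 -0.957 -0.289  0.073]
 [ 1.    -0.001 -0.001  0.   ]
 [ 0.001 -0.289  0.957 -0.143]
 [ 0.     0.     0.     1.   ]]
(222, 128, 57, 127) 0.040328896787887814
((540.5012817382812, -276.4309997558594), (61.674625396728516, 148.9404296875), 85.06583404541016)
```

View pics/w1.png

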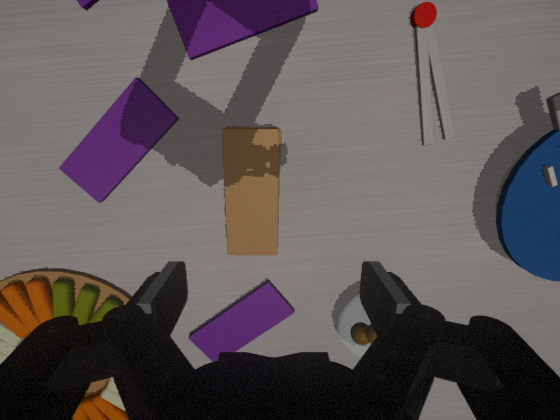

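The wrist view shows the stack top at (252,190). Its size reads 61.7 x 148.9 mm, as it should, with centre (0.5405, -0.2764) and long axis at -4.9°. The fingertips at (185,265) and (370,265) let me measure how far back the tips really sit.

```bash
python3 - <<'E'
from h import *
im=dict(np.load('w1.npz')); w=cloud(im)
for x0,x1 in((120,200),(350,440)):
    q=w[255:330,x0:x1].reshape(-1,3); q=q[(q[:,2]>.12)&(q[:,2]<.3)]
    print(len(q),np.percentile(q[:,2],[0,1,3,10,50]),q[q[:,2]<np.percentile(q[:,2],3)].mean(0))
E
```

```text
3242 [0.24341427 0.2451743  0.24749087 0.25250787 0.27127026] [ 0.5306793  -0.29299451  0.2457207 ]
3504 [0.24305137 0.24538801 0.24807627 0.25299589 0.27301949] [ 0.53738692 -0.20803368  0.24593329]
```

step_arm --increments '[{"travel": [0.35, -1.3, -3], "yaw": -0.4, "claw": 8.5}, {"travel": [0.3, -1.3, -4], "yaw": 0, "claw": 8.5}, {"travel": [0, 0, -4], "yaw": 0, "claw": 8.5}, {"travel": [0, 0, -2], "yaw": 0, "claw": 8.5}, {"travel": [0, 0, 0], "yaw": 0, "claw": 8.5}]'

```text
time_s: 2.85
ee_pos: [0.5383, -0.2737, 0.0976]
eef_rot: [3.137, -0.006, 3.057]
force: [0.1, 0.7, 0.9]
gripper_width: 0.0851
grip_force: 0.0
```

step_arm --increments '[{"travel": [0, 0, 0], "yaw": 0, "claw": 8.5}, {"travel": [0, 0, 0], "yaw": 0, "claw": 8.5}, {"travel": [0, 0, 0], "yaw": 0, "claw": 8.5}]'

```text
time_s: 3.15
ee_pos: [0.542, -0.2774, 0.1036]
eef_rot: [-3.14, 0.003, 3.057]
force: [0.2, -0.3, -0.2]
gripper_width: 0.0851
grip_force: 0.0
```

step_arm --increments '[{"travel": [0, 0, -2], "yaw": 0, "claw": 7.2}, {"travel": [0, 0, -1.5], "yaw": 0, "claw": 7.2}, {"travel": [0, 0, -1], "yaw": 0, "claw": 7.2}, {"travel": [0, 0, 0], "yaw": 0, "claw": 7.2}, {"travel": [0, 0, 0], "yaw": 0, "claw": 7.2}]'

```text
time_s: 3.65
ee_pos: [0.5409, -0.2769, 0.0563]
eef_rot: [3.141, -0.0, 3.056]
force: [0.8, 0.9, 0.6]
gripper_width: 0.0722
grip_force: 0.0
```

step_arm --increments '[{"travel": [0, 0, 0], "yaw": 0, "claw": 7.2}, {"travel": [0, 0, 0], "yaw": 0, "claw": 7.2}, {"travel": [0, 0, 0], "yaw": 0, "claw": 7.2}]'

```text
time_s: 3.95
ee_pos: [0.5412, -0.2771, 0.0568]
eef_rot: [-3.141, 0.001, 3.056]
force: [-0.3, 0.5, -0.1]
gripper_width: 0.0721
grip_force: 0.0
```

```bash
python3 - <<'E'
from h import *
im=grab('wrist'); s=bot.sense(); print(s['ee_pos'],s['eef_rot'],s['gripper_width'])
f=im['frame'];hsv=cv2.cvtColor(f,cv2.COLOR_BGR2HSV);w=cloud(im)
H,S,V=[hsv[...,i].astype(int) for i in range(3)]
m=((H>5)&(H<22)&(S>70)&(abs(w[...,2]-.04)<.005)).astype(np.uint8)
c=max(cv2.findContours(m,0,1)[0],key=cv2.contourArea)
print(cv2.boundingRect(c),np.nanmedian(w[m>0][:,2]))
P=ray(im,c[:,0],.04)[:,:2]*1000
print(cv2.minAreaRect(P.astype(np.float32)))
for x0,x1 in((100,230),(320,460)):
    q=w[240:340,x0:x1].reshape(-1,3); q=q[(q[:,2]>s['ee_pos'][2]-.01)&(q[:,2]<.15)]
    print(len(q),q[:,2].min()-s['ee_pos'][2])
cv2.imwrite('pics/w2.png',f)
E
```

```text
[ 0.5411148  -0.27707168  0.05676881] [-3.14117101e+00  6.63915014e-04  3.05608057e+00] 0.07185344080841215
(215, 117, 120, 238) 0.040239479192153406
((540.6925048828125, -276.51226806640625), (61.49570846557617, 148.6208038330078), 85.05259704589844)
4958 0.008187619909919883
5348 0.007490879077999488
```

View pics/w2.png

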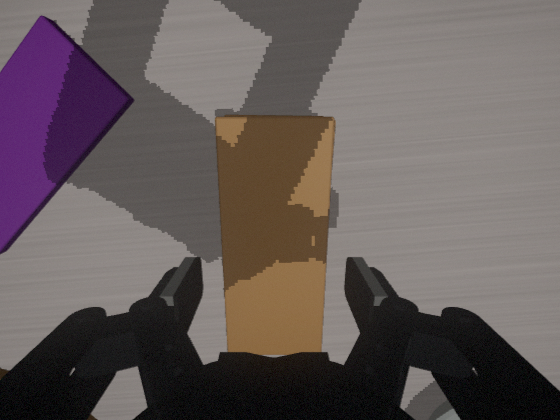

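The board is centred between the fingers, at (275,235), within 1 mm. The tips sit 7.8 mm behind the TCP at this opening. I descend 2.8 cm and grip.

step_arm --increments '[{"travel": [0, 0, -1.4], "yaw": 0, "claw": 7.2}, {"travel": [0, 0, -1.0], "yaw": 0, "claw": 7.2}, {"travel": [0, 0, -0.4], "yaw": 0, "claw": 7.2}, {"travel": [0, 0, 0], "yaw": 0, "claw": 7.2}, {"travel": [0, 0, 0], "yaw": 0, "claw": 7.2}]'

```text
time_s: 4.5
ee_pos: [0.5408, -0.2769, 0.028]
eef_rot: [3.141, -0.0, 3.056]
force: [0.7, 0.9, 0.3]
gripper_width: 0.0724
grip_force: 0.0
```

step_arm --increments '[{"travel": [0, 0, 0], "yaw": 0, "claw": 7.2}, {"travel": [0, 0, 0], "yaw": 0, "claw": 6.6}, {"travel": [0, 0, 0], "yaw": 0, "claw": 5.6}, {"travel": [0, 0, 0], "yaw": 0, "claw": 5.6}, {"travel": [0, 0, 0], "yaw": 0, "claw": 5.6}]' --squeeze 40

```text
time_s: 5.0
ee_pos: [0.5414, -0.2773, 0.0291]
eef_rot: [-3.141, 0.001, 3.056]
force: [-0.7, 0.1, 5.2]
gripper_width: 0.0605
grip_force: 43.9
```

step_arm --increments '[{"travel": [0, 0, 0], "yaw": 0, "claw": 5.6}, {"travel": [0, 0, 0], "yaw": 0, "claw": 5.6}, {"travel": [0, 0, 0], "yaw": 0, "claw": 5.6}]'

```text
time_s: 5.3
ee_pos: [0.5414, -0.2773, 0.0292]
eef_rot: [-3.141, 0.001, 3.056]
force: [-1.2, 0.7, 5.8]
gripper_width: 0.0602
grip_force: 43.9
```

step_arm --increments '[{"travel": [0, 0, 0.5], "yaw": 0, "claw": 5.6}, {"travel": [0, 0, 1], "yaw": 0, "claw": 5.6}, {"travel": [0, 0, 2], "yaw": 0, "claw": 5.6}, {"travel": [0, 0, 3], "yaw": 0, "claw": 5.6}, {"travel": [0, 0, 3], "yaw": 0, "claw": 5.6}]'

```text
time_s: 5.8
ee_pos: [0.5403, -0.2765, 0.1242]
eef_rot: [3.141, -0.001, 3.056]
force: [1.3, -1.0, -0.4]
gripper_width: 0.0608
grip_force: 43.4
```

step_arm --increments '[{"travel": [0, 0, 2], "yaw": 0, "claw": 5.6}, {"travel": [0, 0, 0], "yaw": 0, "claw": 5.6}, {"travel": [0, 0, 0], "yaw": 0, "claw": 5.6}]'

```text
time_s: 6.1
ee_pos: [0.5407, -0.2768, 0.1433]
eef_rot: [-3.141, 0.0, 3.056]
force: [-0.3, -0.4, -1.1]
gripper_width: 0.0604
grip_force: 43.5
```

```bash
python3 - <<'E'
from h import *
s=bot.sense(); print(s['ee_pos'],s['force'],s['gripper_width'])
im=grab('wrist');w=cloud(im);hsv=cv2.cvtColor(im['frame'],cv2.COLOR_BGR2HSV)
m=(hsv[...,0]>5)&(hsv[...,0]<22)&(hsv[...,1]>70)
q=w[100:380,180:360][m[100:380,180:360]]; print('held z',np.nanpercentile(q[:,2],[1,5,50,95])-s['ee_pos'][2])
a=grab('scene')['frame'][90:290,120:380]; b=im['frame'][60:360,120:440]
cv2.imwrite('pics/lift.png',np.hstack([cv2.resize(a,(400,308)),cv2.resize(b,(328,308))]))
E
```

```text
[ 0.54073519 -0.2768089   0.14325113] [-0.28003353 -0.39934693 -1.06958008] 0.060357007129015636
held z [0.00967759 0.01011915 0.01114468 0.07393189]
```

View pics/lift.png

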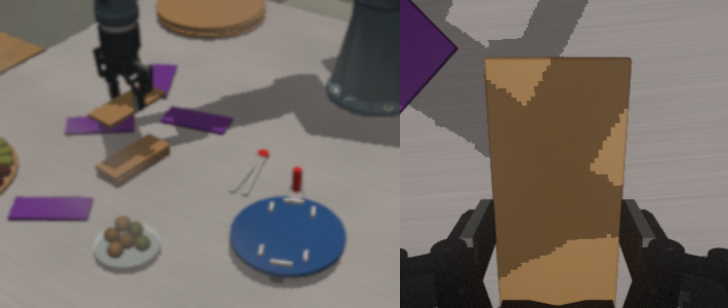

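In the left part the board is lifted and the three others are still in the stack at (133,158). In the right part the board is level in the fingers. I move to a vantage beside the disc and measure the nest up close.

step_arm --increments '[{"travel": [0, 3, 2], "yaw": 0, "claw": 5.6}, {"travel": [0, 4, 2], "yaw": 0, "claw": 5.6}, {"travel": [0, 4, 2], "yaw": 0, "claw": 5.6}, {"travel": [0, 4, 2], "yaw": 0, "claw": 5.6}, {"travel": [0, 3, 1], "yaw": 0, "claw": 5.6}]'

```text
time_s: 6.7
ee_pos: [0.5406, -0.0947, 0.2335]
eef_rot: [3.141, -0.001, 3.057]
force: [0.1, -0.8, -0.8]
gripper_width: 0.0603
grip_force: 43.8
```

step_arm --increments '[{"travel": [0, 1.5, 0], "yaw": 0, "claw": 5.6}, {"travel": [0, 0, 0], "yaw": 0, "claw": 5.6}, {"travel": [0, 0, 0], "yaw": 0, "claw": 5.6}, {"travel": [0, 0, 0], "yaw": 0, "claw": 5.6}, {"travel": [0, 0, 0], "yaw": 0, "claw": 5.6}]'

```text
time_s: 7.2
ee_pos: [0.5406, -0.0831, 0.2324]
eef_rot: [3.141, -0.001, 3.054]
force: [-0.1, 0.4, -0.4]
gripper_width: 0.0603
grip_force: 43.8
```

```bash
python3 - <<'E'
from h import *
s=bot.sense(); print(s['ee_pos'],s['eef_rot'])
im=grab('wrist');np.savez('w3.npz',**{k:im[k] for k in('frame','depth','K','R','t')})
cv2.imwrite('pics/w3.png',im['frame'])
E
```

```text
[ 0.54056544 -0.08311083  0.23238879] [ 3.14144589e+00 -1.41819776e-03  3.05430974e+00]
```

View pics/w3.png

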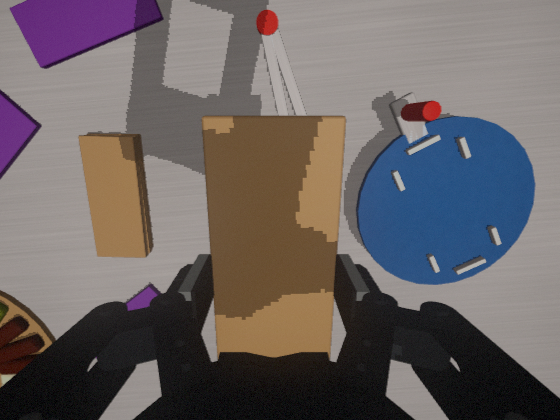

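The disc is fully visible, with the six white stops at (424,144), (398,181), (465,148), (434,264), (471,265) and (496,236). The knob top is at (432,110) and the held board at (275,235).

```bash
python3 - <<'E'
from h import *
im=dict(np.load('w3.npz'));f=im['frame'];hsv=cv2.cvtColor(f,cv2.COLOR_BGR2HSV);w=cloud(im)
H,S,V=[hsv[...,i].astype(int) for i in range(3)]
bl=((H>95)&(H<125)&(S>110)).astype(np.uint8); bl[:,:345]=0
c=max(cv2.findContours(bl,0,1)[0],key=cv2.contourArea)
P=ray(im,cv2.convexHull(c)[:,0],.042)[:,:2]*1000
print('disc',cv2.fitEllipse(P.astype(np.float32)))
wh=((S<60)&(V>120)&(abs(w[...,2]-.049)<.004)).astype(np.uint8)
n,l,st,ce=cv2.connectedComponentsWithStats(wh)
B=[]
for i in range(1,n):
    if st[i,4]>25 and 385<ce[i][0]<505 and ce[i][1]>135: 
        p=ray(im,ce[i],.050)[0,:2]*1000; B.append((ce[i],p)); print(ce[i].round(),st[i,4],p.round(1))
    
tgt=np.array([(424,144),(471,265),(398,181),(465,148),(434,264),(496,236)])
Q=np.array([min(B,key=lambda b:np.hypot(*(b[0]-t)))[1] for t in tgt])
ctr=(Q[0]+Q[1])/2; cs=Q[2:].mean(0); d=Q[0]-Q[1]
print('ctr',ctr,cs,'axis',np.degrees(np.arctan2(d[1],d[0])),np.hypot(*d))
for a,b in((2,4),(3,5)):
    d=Q[a]-Q[b];print(np.degrees(np.arctan2(d[1],d[0])),np.hypot(*d))
rd=(((H<6)|(H>172))&(S>150)&(w[...,2]>.085)).astype(np.uint8); rd[:,:380]=0
c=max(cv2.findContours(rd,0,1)[0],key=cv2.contourArea);print('knob top',ray(im,cv2.fitEllipse(c)[0],.092)*1000,np.nanmedian(w[rd>0][:,2]))
br=((H>5)&(H<22)&(S>70)&(w[...,2]>.22)).astype(np.uint8)
c=max(cv2.findContours(br,0,1)[0],key=cv2.contourArea);z=np.nanmedian(w[br>0][:,2])
print('held',z,cv2.minAreaRect((ray(im,c[:,0],z)[:,:2]*1000).astype(np.float32)))
E
```

```text
disc ((580.8667602539062, 113.62511444091797), (201.9142608642578, 202.90879821777344), 143.09971618652344)
[424. 144.] 180 [505.9  82.1]
[465. 147.] 118 [513.1 126. ]
[399. 181.] 112 [543.1  56.3]
[496. 236.] 92 [619.1 172. ]
[434. 264.] 86 [649.4 102.3]
[471. 266.] 125 [656.4 146.8]
ctr [581.16764385 114.47473646] [581.17595422 114.15155811] axis -156.7379458284243 163.88224655962142
-156.6268865635227 115.84400439179576
-156.57253127908731 115.60052294825347
knob top [[471.26756024  64.8497295   92.        ]] 0.09194543067476049
held 0.24359979049888306 ((534.7958984375, -81.47986602783203), (143.95758056640625, 76.88811492919922), 1.23161780834198)
```

step_arm --increments '[{"travel": [0.8, 4, 0], "yaw": 6, "claw": 5.6}, {"travel": [0.8, 4, 0], "yaw": 6, "claw": 5.6}, {"travel": [0.8, 4, 0], "yaw": 6, "claw": 5.6}, {"travel": [0.8, 4, -2], "yaw": 6, "claw": 5.6}, {"travel": [0.9, 3.7, -4], "yaw": 4.3, "claw": 5.6}]'

```text
time_s: 7.75
ee_pos: [0.5838, 0.1129, 0.1796]
eef_rot: [-3.139, 0.007, -2.73]
force: [0.8, -0.2, -0.7]
gripper_width: 0.0605
grip_force: 43.8
```

step_arm --increments '[{"travel": [0, 0, -4], "yaw": 0, "claw": 5.6}, {"travel": [0, 0, -2], "yaw": 0, "claw": 5.6}, {"travel": [0, 0, 0], "yaw": 0, "claw": 5.6}, {"travel": [0, 0, 0], "yaw": 0, "claw": 5.6}, {"travel": [0, 0, 0], "yaw": 0, "claw": 5.6}]'

```text
time_s: 8.25
ee_pos: [0.5826, 0.111, 0.1191]
eef_rot: [-3.14, 0.003, -2.734]
force: [0.1, -0.4, 0.2]
gripper_width: 0.0608
grip_force: 43.8
```

step_arm --increments '[{"travel": [0, 0, 0], "yaw": 0, "claw": 5.6}, {"travel": [0, 0, 0], "yaw": 0, "claw": 5.6}, {"travel": [0, 0, 0], "yaw": 0, "claw": 5.6}]'

```text
time_s: 8.55
ee_pos: [0.5815, 0.1115, 0.118]
eef_rot: [-3.141, 0.001, -2.733]
force: [0.3, -1.0, -0.5]
gripper_width: 0.0607
grip_force: 43.8
```

```bash
python3 - <<'E'
from h import *
s=bot.sense(); print(s['ee_pos'],s['eef_rot'],s['force'])
im=grab('wrist');f=im['frame'];hsv=cv2.cvtColor(f,cv2.COLOR_BGR2HSV);w=cloud(im)
H,S,V=[hsv[...,i].astype(int) for i in range(3)]
zt=s['ee_pos'][2]+.011
br=((H>5)&(H<22)&(S>70)&(abs(w[...,2]-zt)<.004)).astype(np.uint8)
c=max(cv2.findContours(br,0,1)[0],key=cv2.contourArea)
print('held',np.nanmedian(w[br>0][:,2]),cv2.minAreaRect((ray(im,c[:,0],zt)[:,:2]*1000).astype(np.float32)))
rd=(((H<6)|(H>172))&(S>150)&(w[...,2]>.085)&(w[...,2]<.1)).astype(np.uint8)
c=max(cv2.findContours(rd,0,1)[0],key=cv2.contourArea);print('knob top',ray(im,cv2.fitEllipse(c)[0],.092)*1000)
cv2.imwrite('pics/w4.png',f)
E
```

```text
[0.58149406 0.1114728  0.11796827] [-3.14096177e+00  1.33906654e-03 -2.73338143e+00] [ 0.30073755 -1.00491776 -0.54022611]
held 0.12900053015841517 ((570.3600463867188, 106.6849365234375), (125.78203582763672, 62.719520568847656), 23.431867599487305)
knob top [[471.97736445  67.28689167  92.        ]]
```

View pics/w4.png

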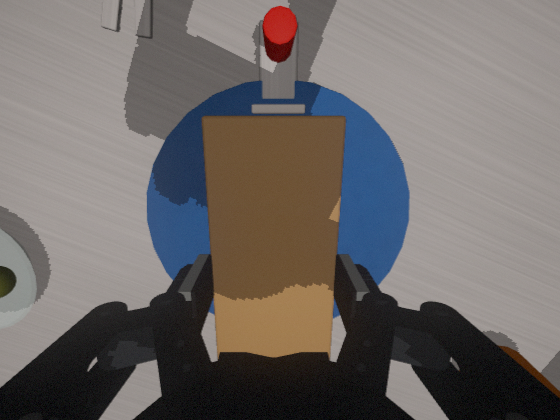

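The board (275,235) hangs over the nest. Its long axis is at 23.4° and the nest's at 23.35°, but it sits 2.6 mm to the side. I shift it 2.8 mm in y and lower it.

step_arm --increments '[{"travel": [0, 0.28, -2], "yaw": 0, "claw": 5.6}, {"travel": [0, 0, -3], "yaw": 0, "claw": 5.6}, {"travel": [0, 0, -1.4], "yaw": 0, "claw": 5.6}, {"travel": [0, 0, 0], "yaw": 0, "claw": 5.6}, {"travel": [0, 0, 0], "yaw": 0, "claw": 5.6}]'

```text
time_s: 9.1
ee_pos: [0.5813, 0.1144, 0.0535]
eef_rot: [-3.142, 0.0, -2.733]
force: [-0.0, 1.3, -1.9]
gripper_width: 0.0602
grip_force: 43.8
```

step_arm --increments '[{"travel": [0, 0, 0], "yaw": 0, "claw": 5.6}, {"travel": [0, 0, 0], "yaw": 0, "claw": 5.6}, {"travel": [0, 0, 0], "yaw": 0, "claw": 5.6}]'

```text
time_s: 9.4
ee_pos: [0.5817, 0.1144, 0.0541]
eef_rot: [-3.141, 0.002, -2.733]
force: [-0.3, -1.3, -0.4]
gripper_width: 0.0605
grip_force: 43.8
```

step_arm --increments '[{"travel": [0, 0, -0.6], "yaw": 0, "claw": 5.6}, {"travel": [0, 0, -0.5], "yaw": 0, "claw": 5.6}, {"travel": [0, 0, -0.1], "yaw": 0, "claw": 5.6}, {"travel": [0, 0, 0], "yaw": 0, "claw": 5.6}, {"travel": [0, 0, 0], "yaw": 0, "claw": 5.6}]'

```text
time_s: 9.9
ee_pos: [0.5809, 0.1144, 0.0411]
eef_rot: [-3.142, -0.0, -2.733]
force: [-2.2, -0.3, 4.3]
gripper_width: 0.0604
grip_force: 44.3
```

step_arm --increments '[{"travel": [0, 0, -0.05], "yaw": 0, "claw": 5.6}, {"travel": [0, 0, -0.05], "yaw": 0, "claw": 5.6}, {"travel": [0, 0, 0], "yaw": 0, "claw": 5.6}, {"travel": [0, 0, 0], "yaw": 0, "claw": 5.6}]'

```text
time_s: 10.3
ee_pos: [0.581, 0.1144, 0.0411]
eef_rot: [-3.142, -0.0, -2.733]
force: [-5.6, -1.0, 12.8]
gripper_width: 0.0606
grip_force: 45.1
```

Contact comes at the height expected for the disc face. I ease off, open and rise.

step_arm --increments '[{"travel": [0, 0, 0.1], "yaw": 0, "claw": 5.6}, {"travel": [0, 0, 0], "yaw": 0, "claw": 6.5}, {"travel": [0, 0, 0], "yaw": 0, "claw": 7.3}, {"travel": [0, 0, 0], "yaw": 0, "claw": 7.6}, {"travel": [0, 0, 0], "yaw": 0, "claw": 7.6}]'

```text
time_s: 10.8
ee_pos: [0.5809, 0.1144, 0.0408]
eef_rot: [3.141, -0.0, -2.733]
force: [0.4, 0.3, -0.5]
gripper_width: 0.0761
grip_force: 0.0
```

step_arm --increments '[{"travel": [0, 0, 0.5], "yaw": 0, "claw": 7.6}, {"travel": [0, 0, 2], "yaw": 0, "claw": 7.6}, {"travel": [0, 0, 3], "yaw": 0, "claw": 7.6}, {"travel": [0, 0, 4], "yaw": 0, "claw": 7.6}, {"travel": [0, 0, 4], "yaw": 0, "claw": 7.6}]'

```text
time_s: 11.3
ee_pos: [0.5805, 0.1144, 0.1774]
eef_rot: [3.141, -0.001, -2.733]
force: [1.0, -0.5, 0.5]
gripper_width: 0.0762
grip_force: 0.0
```

step_arm --increments '[{"travel": [-3, -1.3, 0], "yaw": 0, "claw": 6}, {"travel": [-4, -1.7, 0], "yaw": 0, "claw": 6}, {"travel": [0, 0, 0], "yaw": 0, "claw": 6}, {"travel": [0, 0, 0], "yaw": 0, "claw": 6}, {"travel": [0, 0, 0], "yaw": 0, "claw": 6}]'

```text
time_s: 11.8
ee_pos: [0.5122, 0.0844, 0.1769]
eef_rot: [-3.141, 0.002, -2.733]
force: [-0.4, 0.2, 0.5]
gripper_width: 0.06
grip_force: 0.0
```

```bash
python3 - <<'E'
from h import *
s=bot.sense(); print(s['ee_pos'],s['eef_rot'],s['force'])
im=grab('wrist');f=im['frame'];hsv=cv2.cvtColor(f,cv2.COLOR_BGR2HSV);w=cloud(im)
H,S,V=[hsv[...,i].astype(int) for i in range(3)]
br=((H>5)&(H<22)&(S>70)&(abs(w[...,2]-.052)<.004)).astype(np.uint8)
c=max(cv2.findContours(br,0,1)[0],key=cv2.contourArea)
print('board z',np.nanpercentile(w[br>0][:,2],[5,50,95]),cv2.minAreaRect((ray(im,c[:,0],.052)[:,:2]*1000).astype(np.float32)))
rd=(((H<6)|(H>172))&(S>150)&(w[...,2]>.085)&(w[...,2]<.1)).astype(np.uint8)
c=max(cv2.findContours(rd,0,1)[0],key=cv2.contourArea);print('knob top',ray(im,cv2.fitEllipse(c)[0],.092)*1000)
cv2.imwrite('pics/w5.png',f)
E
```

```text
[0.51220239 0.08439622 0.17692768] [-3.14070626e+00  1.92593601e-03 -2.73330871e+00] [-0.38240413  0.240185    0.46382519]
board z [0.05103727 0.05218548 0.05330324] ((579.75537109375, 113.51282501220703), (149.59588623046875, 61.284297943115234), 23.349170684814453)
knob top [[470.58956979  66.50880182  92.        ]]
```

View pics/w5.png

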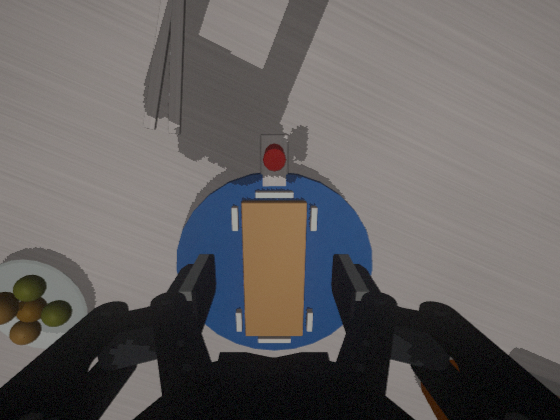

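The board lies flat in the nest: its top is at 52.2 mm, its centre within 1.5 mm and its angle at 23.35°. All six stops show around it, and the knob is still where it was, at (470.7, 66.5) mm. Now I take the knob.

step_arm --increments '[{"travel": [-2.1, -0.9, 0], "yaw": 0, "claw": 6}, {"travel": [-2.0, -0.9, -1], "yaw": 0, "claw": 6}, {"travel": [0, 0, -3], "yaw": 0, "claw": 6}, {"travel": [0, 0, 0], "yaw": 0, "claw": 6}, {"travel": [0, 0, 0], "yaw": 0, "claw": 6}]'

```text
time_s: 12.35
ee_pos: [0.4706, 0.0666, 0.1362]
eef_rot: [3.141, -0.001, -2.733]
force: [0.5, -0.5, 0.7]
gripper_width: 0.0598
grip_force: 0.0
```

step_arm --increments '[{"travel": [0, 0, -3], "yaw": 0, "claw": 6}, {"travel": [0, 0, -3], "yaw": 0, "claw": 6}, {"travel": [0, 0, -2.1], "yaw": 0, "claw": 6}, {"travel": [0, 0, 0], "yaw": 0, "claw": 5}, {"travel": [0, 0, 0], "yaw": 0, "claw": 4}]'

```text
time_s: 12.85
ee_pos: [0.4713, 0.0664, 0.0562]
eef_rot: [-3.141, 0.001, -2.733]
force: [0.9, -0.4, 1.3]
gripper_width: 0.04
grip_force: 0.0
```

step_arm --increments '[{"travel": [0, 0, 0], "yaw": 0, "claw": 3}, {"travel": [0, 0, 0], "yaw": 0, "claw": 2.4}, {"travel": [0, 0, 0], "yaw": 0, "claw": 2.4}, {"travel": [0, 0, 0], "yaw": 0, "claw": 2.4}]'

```text
time_s: 13.25
ee_pos: [0.4705, 0.0664, 0.0557]
eef_rot: [-3.141, 0.001, -2.733]
force: [-0.1, -0.0, -0.5]
gripper_width: 0.0241
grip_force: 0.0
```

```bash
python3 - <<'E'
from h import *
c=np.array([58.10,11.43]);a0=np.radians(-156.6)
T=a0+np.radians(np.arange(0,61,3)); P=c+12*np.c_[np.cos(T),np.sin(T)]
print(P[0],P[-1]); print(np.diff(P,axis=0).round(2).tolist())
E
```

```text
[47.08694449  6.66422531] [56.72075419 -0.49047319]
[[0.26, -0.57], [0.29, -0.56], [0.32, -0.54], [0.35, -0.52], [0.38, -0.5], [0.4, -0.48], [0.43, -0.46], [0.45, -0.44], [0.47, -0.41], [0.49, -0.39], [0.51, -0.36], [0.53, -0.33], [0.55, -0.31], [0.56, -0.28], [0.58, -0.25], [0.59, -0.22], [0.6, -0.18], [0.61, -0.15], [0.62, -0.12], [0.62, -0.09]]
```

Close on the knob.

step_arm --increments '[{"travel": [0, 0, 0], "yaw": 0, "claw": 1.4}, {"travel": [0, 0, 0], "yaw": 0, "claw": 1.4}, {"travel": [0, 0, 0], "yaw": 0, "claw": 1.4}, {"travel": [0, 0, 0], "yaw": 0, "claw": 1.4}, {"travel": [0, 0, 0], "yaw": 0, "claw": 1.4}]' --squeeze 40

```text
time_s: 13.75
ee_pos: [0.4703, 0.0664, 0.0556]
eef_rot: [-3.141, 0.0, -2.733]
force: [-1.6, -0.2, 5.9]
gripper_width: 0.0171
grip_force: 38.9
```

step_arm --increments '[{"travel": [0.26, -0.57, 0], "yaw": 2, "claw": 1.4}, {"travel": [0.29, -0.56, 0], "yaw": 2, "claw": 1.4}, {"travel": [0.32, -0.54, 0], "yaw": 2, "claw": 1.4}, {"travel": [0.35, -0.52, 0], "yaw": 2, "claw": 1.4}, {"travel": [0, 0, 0], "yaw": 0, "claw": 1.4}]'

```text
time_s: 14.25
ee_pos: [0.483, 0.0441, 0.0556]
eef_rot: [-3.141, 0.001, -2.594]
force: [-0.1, 0.2, 5.9]
gripper_width: 0.017
grip_force: 39.1
```

step_arm --increments '[{"travel": [0, 0, 0], "yaw": 0, "claw": 1.4}, {"travel": [0, 0, 0], "yaw": 0, "claw": 1.4}, {"travel": [0, 0, 0], "yaw": 0, "claw": 1.4}]'

```text
time_s: 14.55
ee_pos: [0.4827, 0.0445, 0.0556]
eef_rot: [-3.141, 0.001, -2.595]
force: [-1.7, -0.7, 5.6]
gripper_width: 0.017
grip_force: 39.1
```

The first click is on target. Four more.

step_arm --increments '[{"travel": [0.38, -0.5, 0], "yaw": 2, "claw": 1.4}, {"travel": [0.4, -0.48, 0], "yaw": 2, "claw": 1.4}, {"travel": [0.43, -0.46, 0], "yaw": 2, "claw": 1.4}, {"travel": [0.45, -0.44, 0], "yaw": 2, "claw": 1.4}, {"travel": [0, 0, 0], "yaw": 0, "claw": 1.4}]'

```text
time_s: 15.05
ee_pos: [0.4996, 0.0254, 0.0556]
eef_rot: [-3.141, 0.001, -2.455]
force: [-0.4, 0.7, 7.4]
gripper_width: 0.0167
grip_force: 39.4
```

step_arm --increments '[{"travel": [0.47, -0.41, 0], "yaw": 2, "claw": 1.4}, {"travel": [0.49, -0.39, 0], "yaw": 2, "claw": 1.4}, {"travel": [0.51, -0.36, 0], "yaw": 2, "claw": 1.4}, {"travel": [0.53, -0.33, 0], "yaw": 2, "claw": 1.4}, {"travel": [0, 0, 0], "yaw": 0, "claw": 1.4}]'

```text
time_s: 15.55
ee_pos: [0.5196, 0.0107, 0.0556]
eef_rot: [-3.141, 0.001, -2.315]
force: [0.5, -0.3, 8.0]
gripper_width: 0.0168
grip_force: 39.6
```

step_arm --increments '[{"travel": [0.55, -0.31, 0], "yaw": 2, "claw": 1.4}, {"travel": [0.56, -0.28, 0], "yaw": 2, "claw": 1.4}, {"travel": [0.58, -0.25, 0], "yaw": 2, "claw": 1.4}, {"travel": [0.59, -0.22, 0], "yaw": 2, "claw": 1.4}, {"travel": [0, 0, 0], "yaw": 0, "claw": 1.4}]'

```text
time_s: 16.05
ee_pos: [0.5424, 0.0003, 0.0556]
eef_rot: [-3.14, 0.001, -2.176]
force: [-0.1, 0.2, 8.0]
gripper_width: 0.0171
grip_force: 39.7
```

step_arm --increments '[{"travel": [0.6, -0.18, 0], "yaw": 2, "claw": 1.4}, {"travel": [0.61, -0.15, 0], "yaw": 2, "claw": 1.4}, {"travel": [0.62, -0.12, 0], "yaw": 2, "claw": 1.4}, {"travel": [0.62, -0.09, 0], "yaw": 2, "claw": 1.4}, {"travel": [0, 0, 0], "yaw": 0, "claw": 1.4}]'

```text
time_s: 16.55
ee_pos: [0.5668, -0.0051, 0.0556]
eef_rot: [-3.14, 0.0, -2.036]
force: [1.1, -0.1, 6.6]
gripper_width: 0.0168
grip_force: 39.8
```

step_arm --increments '[{"travel": [0, 0, 0], "yaw": 0, "claw": 1.4}, {"travel": [0, 0, 0], "yaw": 0, "claw": 1.4}, {"travel": [0, 0, 0], "yaw": 0, "claw": 1.4}, {"travel": [0, 0, 0], "yaw": 0, "claw": 1.4}]'

```text
time_s: 16.95
ee_pos: [0.5665, -0.0051, 0.0556]
eef_rot: [-3.14, 0.0, -2.037]
force: [1.2, -0.7, 6.5]
gripper_width: 0.017
grip_force: 39.8
```

```bash
python3 - <<'E'
from h import *
s=bot.sense(); p=s['ee_pos'][:2]*1000-[581,114.3]
print(s['ee_pos'],s['force'],s['moment'],'r',np.hypot(*p),'turn',np.degrees(np.arctan2(p[1],p[0]))+156.6)
for n,z in(('top',.052),('wrist',.052)):
    im=grab(n);f=im['frame'];hsv=cv2.cvtColor(f,cv2.COLOR_BGR2HSV);w=cloud(im)
    H,S,V=[hsv[...,i].astype(int) for i in range(3)]
    br=((H>5)&(H<22)&(S>70)&(abs(w[...,2]-.052)<.006)).astype(np.uint8)
    cs=[c for c in cv2.findContours(br,0,1)[0] if cv2.contourArea(c)>80]
    for c in cs:
        r=cv2.minAreaRect((ray(im,c[:,0],z)[:,:2]*1000).astype(np.float32))
        if np.hypot(r[0][0]-581,r[0][1]-114)<60: print(n,r)
    if n=='wrist': b=f
a=grab('scene')['frame'][90:290,120:380]
cv2.imwrite('pics/end.png',np.hstack([cv2.resize(a,(400,308)),cv2.resize(b,(400,308))]))
E
```

```text
[ 0.56651109 -0.00508391  0.05564067] [ 1.15849699 -0.65407782  6.50601996] [ 0.07459433 -0.07494218  0.00877872] r 120.25990973306769 turn 59.680198677222705
top ((585.8905029296875, 144.0867462158203), (86.42889404296875, 60.3786735534668), 83.7630615234375)
```

View pics/end.png

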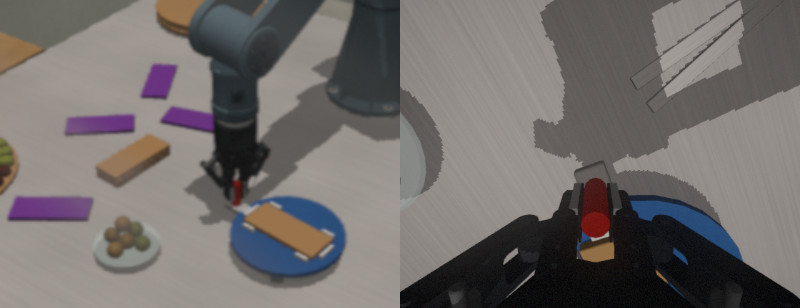

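The left part shows the board in the nest with its long axis turned to 83.8°, as expected, and the other three boards in their stack. The right part shows the fingers on the knob at (595,205). The turn reads 59.7° and the table pushes slightly forward, so it is past the fifth click. I nudge 0.6 mm onto the tooth.

step_arm --increments '[{"travel": [0.06, 0, 0], "yaw": 0, "claw": 1.4}, {"travel": [0, 0, 0], "yaw": 0, "claw": 1.4}, {"travel": [0, 0, 0], "yaw": 0, "claw": 1.4}, {"travel": [0, 0, 0], "yaw": 0, "claw": 1.4}, {"travel": [0, 0, 0], "yaw": 0, "claw": 1.4}]'

```text
time_s: 17.6
ee_pos: [0.5668, -0.0051, 0.0556]
eef_rot: [-3.141, -0.0, -2.037]
force: [-1.3, -0.8, 7.3]
gripper_width: 0.0169
grip_force: 39.8
```

The force changed sign at under 1.6 N while the knob barely moved, so it is seated on the tooth. Handing in.

```bash
python3 -c "
from workcell import bot
print(bot.hand_in())"
```

```text
the job is handed in; nothing more can be done
None
```

I laid the top board flat in the nest and let go of it, turned the table five clicks counter-clockwise (about 60°), and handed the job in at about 17.6 s still holding the knob; no verdict came back.

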